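# Open the bench centre for the next shaft

### The arm

A 6-joint arm with a two-finger parallel gripper is mounted at the origin on the work surface. World frame = base frame: x ahead of the robot, y to its left, z up, the work surface at z = 0. Lengths are in m, angles in rad, forces in N, time in s.
With the tool pointing down it reaches from about 0.425 to 0.925 m from the base axis. Payload 12.5 kg.
Tool frame: the origin (TCP) lies midway between the tips of the shut fingers; the grasp point (between the pads) lies ctrl.grip_depth behind it (ctrl.grip_depth is the distance from the TCP to the grasp point, in m); z points along the fingers, y is the line along which they close (so a half turn about z gives the same grasp; the last joint's range is limited). The gripper opens to 85 mm and grips with 20 to 120 N. Pads are 22 mm wide; open, the fingers measure 114 mm over their backs; the gripper's body (76 mm by 85 mm) begins 54 mm behind the grasp point. The pads swing forward as they close: fully open they stand 13 mm farther back than shut.
Start: joints at [-1.452, 0.491, 1.559, -0, 1.092, -0.106], TCP at [0.139, -0.609, 0.231] pointing down, gripper open.
Joint ranges: [-3.1, 3.1], [-0.84, 2.19], [0.05, 2.79], [-1.13, 4.28], [0.06, 2.93], [-2.69, 2.69]. Speed limits (rad/s): [2.22, 2.22, 2.79, 3.14, 3.14, 3.14].

### API

Orientations are given as a unit quaternion [w, x, y, z].
In Python, from station import ctrl gives the robot as it stands. Calls block until the motion is done:
- ctrl.goto(position, orientation): joint-space move of the TCP to a pose.
- ctrl.move_linear(position, frame=None, max_speed=0.15): straight line of the TCP; frame=None keeps the orientation; max_speed is the mean speed in m/s.
- ctrl.set_joints(angles): joint-space move.
- ctrl.let_go() and ctrl.gripper_close(force=None): open the fingers fully, or close them until they stop; force is the grip in N (None keeps the last).
- ctrl.dwell(seconds).
- ctrl.ik(position, orientation): joint angles nearest the present ones, or None.
- ctrl.state(): the state.
- ctrl.camera(name): name is "scene" or "top" or "wrist"; returns a dict with "pixels" (420x560x3 uint8, red, green, blue), "range_z" (420x560 float32, m along the optical axis (not along the pixel's ray), 0 where there is no reading), "fx", "fy", "cx", "cy" (pixels), "world_to_cam" (4x4, takes a point from world to camera coordinates). Camera axes: x right, y down, z forward; pixel columns grow to the right and rows downward; lengths in m; the calibration is good to about 2 mm. A picture is of the moment at which its call begins.
A pose or a line that the arm cannot do raises ctrl.Unreachable and nothing moves.
- ctrl.job_done(): hands the job in; it is judged then, once.
The state is a dict: "t": time; "joint_positions": joint angles; "joint_velocities": joint speeds; "joint_torque": joint torques, N m; "tool_pos": TCP position; "orientation": TCP orientation; "contact_force": force on the tool from outside, world axes, zero at the start; "torque": the same for the moment, N m; "width": finger opening in m; "grip_force": force on a finger pad.
Only numpy, scipy, OpenCV 4.12 (cv2) and the standard library are available. Lean on these libraries where they do the work, as an engineer would, in place of code of your own. Each camera call takes 0.05 s, during which the arm holds its last target. There are 200 camera calls.

### The job

Get the bench centre ready to take the next shaft. Slide the dial-gauge stand along the front way of the bed to the headstock, keeping its foot flat on the bed and never lifting or tipping it, until the column end of the foot is level with the parking line and the foot lies straight along the bed. Then pull the tailstock's spring centre back by its knob until the groove on the stem is level with the end of the barrel and hold it there; finish while still holding it, and leave the tools and parts lying about where they are.

Things in the scene. Friction and masses are not known exactly. Their poses are not given: they have to be found in the camera images.
- bench: Cream cast bed 180 (x) x 500 (y) x 50 high; origin mid-underside on the table, y along the bed to the headstock, x across, away from the robot. Front half of the ground top (x -90 to -5): flat way of the gauge stand. Rear half: headstock (y 148-214, x 20-80, point to y 118) and tailstock, castings to z 151; axis of the centres at x 50, z 130. A second engraved line at y -20 is not asked for.
- park_line (a point): Parking line: middle of the thin dark line engraved across the front way in front of the headstock, the last line at that end, on the bed top (bench frame x -50, y 215, z 50); its axes are parallel to the bench's.
- stand_foot (a point): Gauge stand, loose, 0.7-0.95 kg: centre of its dark foot, 46 wide (x), 130 long (y), 30 high, 15 above the bed top. +y points to the column end, by the headstock. Steel column (14 thick, 165 high) at y 40 on a pad (y 23-57, 42 high); dial gauge reaches from it to x 69 at 71-89 above the bed. The other end (y -65 to 15) is bare on top, to be gripped across from above. Starts roughly along the bed.
- stand_end (a point): Middle of the lower edge of the foot's end face at the column end, at the bed top: 65 along +y from the foot's centre. This face is set to the parking line.
- barrel_end (a point): Tailstock (cream, bolted at varied places along the rear half of the bed; 64 long, barrel 42 thick, an oiler on top to 110 above the bed top): centre of the outer end face of its barrel, on the axis of the centres, 80 above the bed top. Axes parallel to the bench's. The groove has to come level with this face.
- knob (a point): Dark pull knob of the spring centre, on the axis, 80 above the bed top: middle of its gripping part, a round bar 26 thick, 28 long along the bed's y, with a flange 36 across, 6 thick at its outer (-y) end. At rest this point is 18 outside the barrel end (inner end of the knob 4 off it). Pulled straight along the bench's -y.
- spring_centre (a joint): Travel of the spring centre, m: 0 at rest (point fully out), grows as the knob is pulled away from the tailstock; stop at 0.040. A dark groove 2 wide on the 16 thick stem comes out level with the barrel end at 0.025. The spring pulls it back with about 5 N at rest and 11 N at the groove.
- dog: Bystander: steel driving dog, a square ring about 48 across, 12 thick, with a clamp screw, lying on the bed between the stocks; origin under the ring's centre.
- hexkey: Bystander: dark hex key 90 x 28, 6 thick, lying on the front way near the tailstock end.
- wrench: Bystander: wrench 170 long lying on the table beyond the tailstock end of the bed.
- screwdriver: Bystander: screwdriver lying on the table beyond the headstock end of the bed.
- micrometer: Bystander: micrometer lying on the table behind the bed.
- oilcan: Bystander: steel oil can 66 across, 154 high with its spout, standing on the table beyond the tailstock end.
- shaft: Bystander: the next shaft, steel, 28 thick, 200 long, lying in two V-blocks behind the bed.
There are look-alikes about, which are no part of the job. Leave any orange look-alike of the part that bears stand_foot alone.

How it is judged:
On the way, in this order (a step that is already met when the one before it is completed fails the run):
1. the gauge stand has been slid to the parking line, the spring centre not yet pulled (y of stand_end in the frame of park_line between -0.005 and 0.005 m and x of stand_end in the frame of park_line between -0.018 and 0.018 m and angle between the y axis of stand_foot and the y axis of bench, either way round below 0.1 rad and value of joint spring_centre below 0.005 m), for 0.3 s.
2. the spring centre is pulled back to the groove by the fingers and held (value of joint spring_centre between 0.021 and 0.029 m and contact force between the fingers and spring_centre above 3 N), for 1 s.
At the end, for the whole second after the job is handed in: Fingers still press on the knob (over 3 N), spring centre pulled back 25 mm, give or take 4; gauge stand flat on the front way, column end of its foot within 5 mm of the parking line, within 18 mm sideways of the line's middle, straight along the bed within 0.1 rad (6 degrees) (all of step 2 and y of stand_end in the frame of park_line between -0.005 and 0.005 m and x of stand_end in the frame of park_line between -0.018 and 0.018 m and z of stand_end in the frame of park_line below 0.003 m and angle between stand_foot's own z axis and vertical below 0.05 rad and angle between the y axis of stand_foot and the y axis of bench, either way round below 0.1 rad); the arm keeps its last pose, push and grip.
It fails at once if the gauge stand is lifted off the bed (6 mm or more) or tipped (more than 0.1 rad) (z of stand_foot in the frame of bench above 0.071 m or angle between stand_foot's own z axis and vertical above 0.1 rad).
It fails at once if a tool or part lying about is disturbed (moved more than 30 mm) (distance of any of dog, hexkey, wrench, screwdriver, micrometer, oilcan, shaft from where it was at the start of the episode above 0.03 m).
It also fails if it takes over 54 s, if anything falls off the work surface, if the arm or the gripper's body presses on something with over 40 N, if the wrist force passes 120 N, or if a joint passes its speed limit or range.

## Working session

There is one attempt and no reset: what is moved stays moved. The work goes in short steps, each a Python script; the robot and the scene stay as the last script left them, time stands still between calls to the robot, and variables do not carry over. Pictures are saved under pics/ and viewed, at most 10 in all, crops included, and the job is handed in when it is done.

```bash
ls; mkdir -p pics; python3 - <<'E'
from station import ctrl
import cv2,numpy as np,pickle
d={}
for n in ("scene","top"):
    c=ctrl.camera(n); d[n]=c; cv2.imwrite(f"pics/{n}0.png",c["pixels"][:,:,::-1])
    T=np.linalg.inv(c["world_to_cam"]); print(n,T.round(3).tolist(),c["fx"],c["cx"],c["cy"])
pickle.dump(d,open("d0.pkl","wb")); print(ctrl.state()["t"],ctrl.grip_depth, ctrl.state()["orientation"])
E
```

```text
pics
scene [[-0.723, 0.502, -0.474, 1.175], [0.69, 0.521, -0.502, 0.624], [-0.005, -0.691, -0.723, 1.005], [0.0, 0.0, 0.0, 1.0]] 463.1363870440097 279.27377189351364 203.52582678893586
top [[0.009, -0.996, 0.092, 0.443], [-1.0, -0.011, -0.016, -0.006], [0.017, -0.092, -0.996, 1.436], [0.0, 0.0, 0.0, 1.0]] 456.9524518405186 277.19076356301156 211.68350810026024
0.1 0.0187 [-4.93988989e-04  9.93690821e-01  1.12153058e-01  2.83263394e-07]
```

View pics/scene0.png

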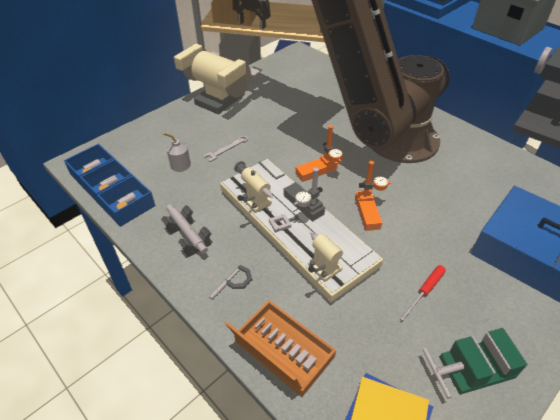

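View pics/top0.png

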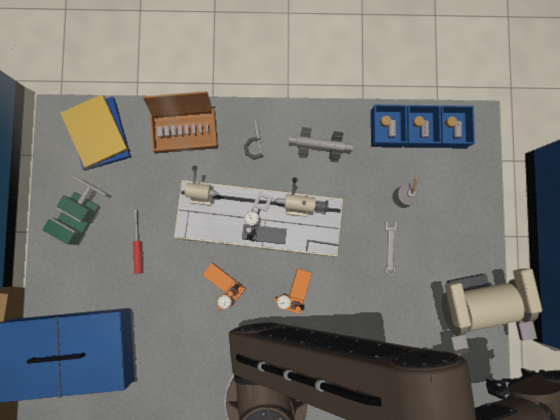

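Top view: the bed spans (175–343, 180–255) with the headstock on the left. The dark foot is at about (265,235), the tailstock at (300,204), the knob at about (322,205) and the hex key at (320,243). Orange look-alikes sit nearer the robot.

```bash
cat > h.py <<'E'
import numpy as np,cv2
def ray(c,u,v):
    T=np.linalg.inv(c["world_to_cam"]); d=T[:3,:3]@np.array([(u-c["cx"])/c["fx"],(v-c["cy"])/c["fy"],1.])
    return T[:3,3],d
def onz(c,u,v,z):
    o,d=ray(c,u,v); return o+d*(z-o[2])/d[2]
def cloud(c):
    T=np.linalg.inv(c["world_to_cam"]); h,w=c["range_z"].shape; v,u=np.mgrid[:h,:w]; z=c["range_z"]
    P=np.stack([(u-c["cx"])/c["fx"]*z,(v-c["cy"])/c["fy"]*z,z],-1)
    return P@T[:3,:3].T+T[:3,3]
def proj(c,p):
    q=c["world_to_cam"]@np.append(p,1); return c["fx"]*q[0]/q[2]+c["cx"],c["fy"]*q[1]/q[2]+c["cy"]
E
python3 - <<'E'
import pickle,numpy as np,cv2
from h import *
d=pickle.load(open("d0.pkl","rb"))
for n in d:
    c=d[n];P=cloud(c);px=c["pixels"].astype(int)
    R=(P[...,0]>.35)&(P[...,0]<.75)&(P[...,1]>-.4)&(P[...,1]<.45)
    m=R&(abs(P[...,2]-.05)<.012)&(px.min(-1)>110)
    k,l,s,_=cv2.connectedComponentsWithStats(cv2.morphologyEx(m.astype(np.uint8),cv2.MORPH_CLOSE,np.ones((9,9))))
    i=1+s[1:,4].argmax(); q=P[(l==i)&m]
    print(n,"bed z",np.median(q[:,2]),cv2.minAreaRect(q[:,:2].astype(np.float32)))
    for lo,hi in((.07,.085),(.085,.1),(.125,.16)):
        m=R&(P[...,2]>lo)&(P[...,2]<hi)&(px[...,0]<px[...,2]+40)
        k,l,s,ce=cv2.connectedComponentsWithStats(m.astype(np.uint8))
        for j in range(1,k):
            if s[j,4]>12: q=P[l==j]; print(lo,s[j],np.median(q,0).round(3),q.min(0).round(3),q.max(0).round(3),px[l==j].mean(0).round())
a=d["top"]["pixels"][170:265,165:355,::-1]; b=d["scene"]["pixels"][145:300,210:390,::-1]
cv2.imwrite("pics/c1.png",np.vstack([cv2.resize(a,(640,320),interpolation=2)]))
E
```

```text
scene bed z 0.050060925254589383 ((0.552925705909729, 0.02959182858467102), (0.5010386109352112, 0.18236728012561798), 84.03861236572266)
0.07 [177 148  11   7  32] [ 0.626 -0.396  0.074] [ 0.607 -0.4    0.07 ] [ 0.646 -0.389  0.081] [166. 156. 153.]
0.07 [284 182  23  20 204] [ 0.504 -0.028  0.08 ] [ 0.475 -0.055  0.07 ] [ 0.525 -0.     0.085] [108. 106. 102.]
0.07 [359 183   4   5  13] [0.352 0.093 0.081] [0.35  0.085 0.074] [0.355 0.1   0.085] [75. 70. 65.]
0.07 [243 192   8   7  29] [ 0.61  -0.109  0.075] [ 0.606 -0.121  0.071] [ 0.618 -0.095  0.085] [107. 103.  92.]
0.07 [251 196  16  12  71] [ 0.606 -0.065  0.075] [ 0.578 -0.089  0.07 ] [ 0.624 -0.06   0.085] [119. 111.  93.]
0.07 [302 205  23  12 123] [0.521 0.069 0.079] [0.487 0.03  0.07 ] [0.534 0.079 0.085] [86. 84. 80.]
0.07 [310 259  11   8  46] [0.64  0.183 0.075] [0.635 0.171 0.07 ] [0.65  0.203 0.084] [117. 111.  98.]
0.07 [322 264  16  13  70] [0.64  0.225 0.075] [0.606 0.209 0.07 ] [0.655 0.231 0.084] [118. 111.  94.]
0.085 [246 189   8   8  21] [ 0.609 -0.096  0.095] [ 0.607 -0.112  0.085] [ 0.611 -0.078  0.1  ] [12
[... 1700 characters left out ...]
093] [0.489 0.054 0.085] [0.527 0.069 0.097] [101. 100. 100.]
0.085 [252 226   7  14  47] [0.504 0.037 0.092] [0.486 0.028 0.085] [0.525 0.046 0.098] [74. 75. 75.]
0.125 [192 165   6   6  24] [0.69  0.212 0.131] [0.682 0.205 0.126] [0.697 0.22  0.136] [80. 77. 73.]
0.125 [292 177   6   6  23] [ 0.659 -0.078  0.132] [ 0.651 -0.084  0.126] [ 0.666 -0.07   0.139] [61. 61. 60.]
0.125 [185 183  35  17 394] [0.618 0.195 0.147] [0.599 0.14  0.125] [0.644 0.235 0.158] [162. 154. 137.]
0.125 [274 194  55  18 611] [ 0.589 -0.098  0.146] [ 0.566 -0.172  0.126] [ 0.615 -0.018  0.16 ] [150. 143. 129.]
0.125 [245 207  14  33 244] [0.538 0.047 0.14 ] [0.484 0.027 0.126] [0.576 0.064 0.152] [151. 150. 144.]
```

View pics/c1.png

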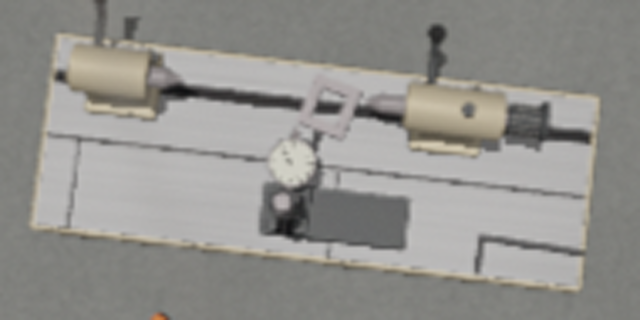

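```bash
cat >> h.py <<'E'
C=np.array([.5533,.0281]); A=np.deg2rad(84.0)   # bench origin, direction of its y
Y=np.array([np.cos(A),np.sin(A)]); X=np.array([np.sin(A),-np.cos(A)])
def W(x,y,z): return np.append(C+x*X+y*Y,z)
def B(p): q=np.asarray(p)[...,:2]-C; return np.stack([q@X,q@Y,np.asarray(p)[...,2]],-1)
def quat(da=0,flip=False):
    a=(A+da+(np.pi if flip else 0))/2; return [0,np.cos(a),np.sin(a),0]
E
python3 - <<'E'
import pickle
from h import *
from station import ctrl
d=pickle.load(open("d0.pkl","rb"))
c=d["top"]
print("line",B(onz(c,186.4,224.0,.05)))
for n in d:
    c=d[n];P=B(cloud(c));px=c["pixels"].astype(int)
    m=(px.max(-1)<135)&(P[...,2]>.072)&(P[...,2]<.088)&(P[...,0]<-5e-3)&(P[...,0]>-.095)&(abs(P[...,1])<.15)
    q=P[m][:,:2].astype(np.float32)*1e3; print(n,"foot",cv2.minAreaRect(q),np.percentile(q,[2,98],axis=0))
    m=(P[...,2]>.10)&(P[...,0]>.03)&(P[...,0]<.07)&(P[...,1]<-.03)&(P[...,1]>-.25)
    q=P[m]; dk=px[m].max(-1)<110; s=q[dk]
    print("knob dark y",np.percentile(s[:,1],[1,10,50,90,99]).round(4),"x",np.median(s[:,0]),"z",s[:,2].max(),"light y min",np.percentile(q[px[m].min(-1)>110][:,1],[1,5,99]))
for f in (0,1):
    print(f,ctrl.ik(W(-.05,-.06,.28),quat(0,f)))
E
```

```text
line [-0.04506383  0.21430644  0.05      ]
scene foot ((-47.16924285888672, -20.023963928222656), (133.14747619628906, 48.32291030883789), 89.93378448486328) [[-70.13542175 -83.16304016]
 [-24.7116394   44.06634521]]
knob dark y [-0.1915 -0.1895 -0.1832 -0.1666 -0.1214] x 0.054505684157181086 z 0.15890841296853164 light y min [-0.18004877 -0.1529226  -0.04038171]
top foot ((-48.05064010620117, -22.041431427001953), (45.74661636352539, 127.8089370727539), 0.2204640507698059) [[-70.28051758 -83.92247009]
 [-26.21393585  39.72549438]]
knob dark y [-0.1936 -0.1906 -0.1749 -0.123  -0.0657] x 0.04531443156696468 z 0.1633074860318786 light y min [-0.19448928 -0.1567697  -0.0463794 ]
0 [-1.85644866e-01  2.57724451e-01  1.79568176e+00 -4.44089210e-16
  1.08818644e+00 -8.09251112e-02]
1 None
```

```bash
python3 - <<'E'
from h import *
from station import ctrl
ctrl.goto(W(-.048,-.065,.26),quat())
c=ctrl.camera("wrist"); cv2.imwrite("pics/w1.png",c["pixels"][:,:,::-1])
P=B(cloud(c));px=c["pixels"].astype(int)
m=(px.max(-1)<135)&(P[...,2]>.072)&(P[...,2]<.088)&(P[...,0]<-5e-3)&(P[...,0]>-.095)&(abs(P[...,1])<.15)
q=P[m][:,:2].astype(np.float32)*1e3; print("foot",cv2.minAreaRect(q),np.median(P[m][:,2]))
print("proj corners",[np.round(proj(c,W(*p))).tolist() for p in((-.071,-.086,.08),(-.025,-.086,.08),(.05,-.17,.13),(.05,-.15,.13))])
s=ctrl.state(); print(s["t"],s["tool_pos"],W(-.048,-.065,.26),s["width"],s["contact_force"])
E
```

```text
foot ((-46.829505920410156, -20.446388244628906), (128.40464782714844, 46.02351760864258), 89.90541076660156) 0.07966609334789315
proj corners [[251.0, 209.0], [302.0, 209.0], [396.0, 323.0], [398.0, 301.0]]
2.5667 [ 0.49881299 -0.03215954  0.25988709] [ 0.4987686  -0.03152656  0.26      ] 0.0854927847087209 [0.50405889 0.39319076 0.26690977]
```

View pics/w1.png

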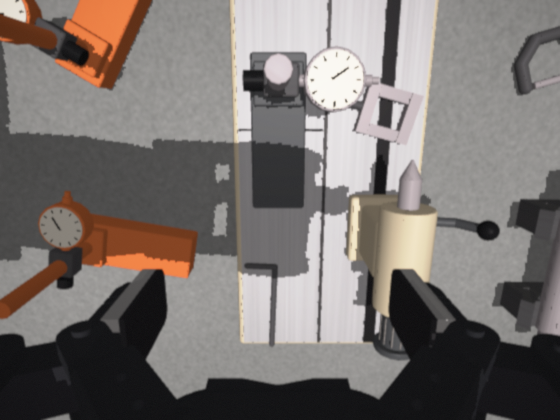

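The wrist view shows the foot's bare end at (252–304, 207), as predicted. The fingers have clear space either side, so I'll grip and slide.

```bash
python3 - <<'E'
from h import *
from station import ctrl
def rep(l): 
    s=ctrl.state(); print(l,round(s["t"],2),B(s["tool_pos"]).round(4),round(s["width"],4),round(s["grip_force"],1),s["contact_force"].round(1) if hasattr(s["contact_force"],"round") else s["contact_force"])
ctrl.move_linear(W(-.047,-.061,.10),max_speed=.15)
ctrl.move_linear(W(-.047,-.061,.058),max_speed=.06); rep("down")
ctrl.gripper_close(40); rep("grip")
ctrl.move_linear(W(-.050,-.03,.058),max_speed=.05); rep("s1")
ctrl.move_linear(W(-.054,.1095,.058),max_speed=.08); ctrl.dwell(.2); rep("s2")
for n in("top","wrist","scene"):
    c=ctrl.camera(n); P=B(cloud(c));px=c["pixels"].astype(int)
    m=(px.max(-1)<135)&(P[...,2]>.072)&(P[...,2]<.086)&(P[...,0]<-5e-3)&(P[...,0]>-.095)&(P[...,1]>.02)&(P[...,1]<.25)
    q=P[m][:,:2].astype(np.float32)*1e3; print(n,"foot",cv2.minAreaRect(q)); 
    if n!="top": cv2.imwrite(f"pics/{n}2.png",(c["pixels"][:,:,::-1] if n=="wrist" else cv2.resize(c["pixels"][170:300,260:400,::-1],(700,600))))
E
```

```text
down 4.63 [-0.0469 -0.061   0.0581] 0.0852 0.0 [0.3 0.3 0. ]
grip 5.08 [-0.047  -0.061   0.0584] 0.0449 41.5 [-2.2  0.6  6.6]
s1 5.86 [-0.0496 -0.0299  0.0584] 0.045 41.6 [0.9 1.4 6.4]
s2 7.95 [-0.0538  0.109   0.0584] 0.0453 41.8 [-1.5 -5.5  6.6]
top foot ((0.0, 0.0), (0.0, 0.0), 0.0)
wrist foot ((-51.299461364746094, 132.04925537109375), (100.22366333007812, 71.96809387207031), 82.16790008544922)
scene foot ((-58.972389221191406, 149.65435791015625), (70.95825958251953, 130.92739868164062), 8.061262130737305)
```

View pics/wrist2.png

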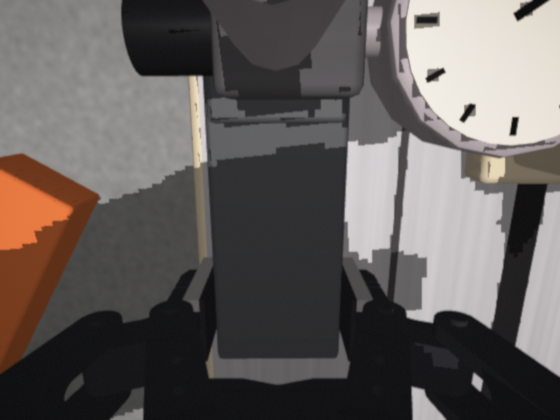

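View pics/scene2.png

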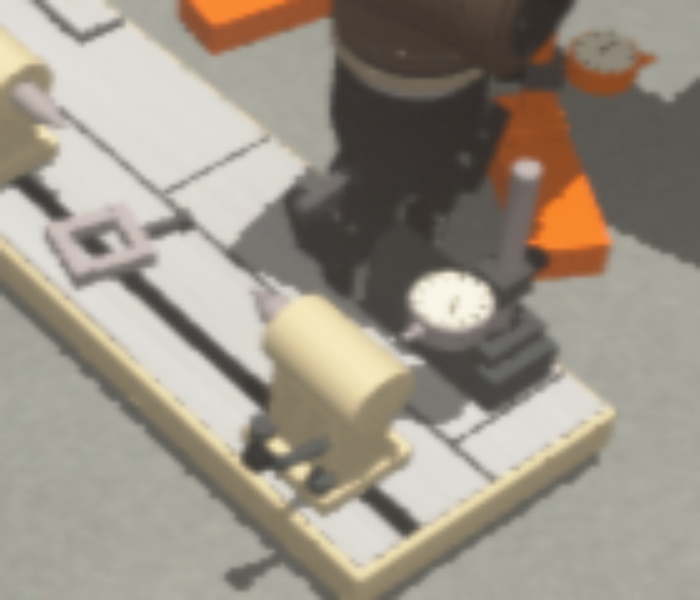

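The scene crop shows the column end a few mm short of the line: foot corner at (487,408), line at about (487,418). I'll measure it with the wrist view and a second look before letting go.

```bash
python3 - <<'E'
from h import *
from station import ctrl
c=ctrl.camera("wrist")
for p in((217,357),(340,357),(212,150),(348,150)): print(B(onz(c,*p,.0802)).round(4))
g=c["pixels"].astype(int).sum(-1); P=B(cloud(c)); 
print("col 280 rows",[(r,g[r,280],P[r,280].round(4).tolist()) for r in range(350,364,2)])
# line vs foot end, scene camera, along bench y at x=-0.06,-0.05,-0.04
c=ctrl.camera("scene"); g=c["pixels"].astype(float).sum(-1).astype(np.float32)
for x in(-.07,-.06,-.05,-.04,-.035):
    ys=np.arange(.195,.235,.001); uv=np.array([proj(c,W(x,y,.05)) for y in ys],np.float32)
    print(x,cv2.remap(g,uv[None,:,0].copy(),uv[None,:,1].copy(),1)[0].round().astype(int).tolist())
E
```

```text
[-0.0761  0.0868  0.0802]
[-0.03    0.0867  0.0802]
[-0.0743  0.1639  0.0802]
[-0.0308  0.1639  0.0802]
col 280 rows [(350, np.int64(131), [-0.0525, 0.089, 0.0792]), (352, np.int64(131), [-0.0525, 0.0883, 0.0793]), (354, np.int64(131), [-0.0525, 0.0876, 0.0796]), (356, np.int64(131), [-0.0525, 0.0866, 0.0794]), (358, np.int64(217), [-0.0525, 0.0854, 0.079]), (360, np.int64(295), [-0.0522, 0.0622, 0.0498]), (362, np.int64(297), [-0.0522, 0.0611, 0.0498])]
-0.07 [309, 306, 295, 275, 254, 234, 219, 214, 211, 211, 213, 216, 219, 230, 248, 283, 320, 356, 384, 411, 462, 520, 586, 634, 644, 652, 655, 657, 657, 657, 657, 657, 657, 656, 656, 656, 656, 655, 655, 655]
-0.06 [311, 305, 295, 277, 255, 237, 223, 216, 215, 214, 214, 215, 222, 234, 251, 281, 325, 355, 372, 401, 454, 518, 596, 638, 649, 657, 660, 660, 660, 660, 661, 662, 662, 661, 661, 662, 663, 663, 663, 663]
-0.05 [232, 230, 224, 218, 219, 220, 220, 219, 217, 216, 215, 215, 218, 224, 233, 251, 278, 294, 313, 344, 422, 506, 579, 634, 646, 653, 656, 658, 659, 659, 659, 659, 660, 659, 659, 660, 660, 659, 660, 660]
-0.04 [208, 209, 209, 210, 211, 210, 208, 209, 211, 211, 211, 213, 223, 235, 253, 275, 318, 360, 384, 391, 418, 487, 563, 627, 650, 655, 659, 661, 661, 662, 663, 664, 663, 663, 664, 665, 663, 661, 662, 662]
-0.035 [264, 277, 288, 300, 337, 361, 365, 353, 356, 367, 363, 351, 366, 389, 407, 432, 454, 450, 428, 423, 456, 508, 574, 626, 648, 656, 660, 661, 661, 661, 661, 660, 660, 660, 661, 660, 659, 660, 660, 659]
```

```bash
python3 - <<'E'
from h import *
from station import ctrl
s=B(ctrl.state()["tool_pos"])
ctrl.move_linear(W(-.054,.1105,.058),max_speed=.03); ctrl.dwell(.2); print(B(ctrl.state()["tool_pos"]))
ctrl.let_go(); ctrl.move_linear(W(-.054,.1105,.28),max_speed=.2)
ctrl.move_linear(W(-.054,.19,.32),max_speed=.2)
c=ctrl.camera("wrist"); cv2.imwrite("pics/w3.png",c["pixels"][:,:,::-1])
print("cam",B(np.linalg.inv(c["world_to_cam"])[:3,3][None]),ctrl.state()["t"])
g=c["pixels"].astype(float).sum(-1).astype(np.float32)
for x in(-.075,-.07,-.065,-.06,-.05,-.04,-.035,-.03,-.02):
    ys=np.arange(.200,.225,.001); uv=np.array([proj(c,W(x,y,.05)) for y in ys],np.float32)
    print(x,uv[15].round().tolist(),cv2.remap(g,uv[None,:,0].copy(),uv[None,:,1].copy(),1)[0].round().astype(int).tolist())
E
```

```text
[-0.05386355  0.109827    0.05838255]
cam [[-0.0538833   0.25829981  0.46113459]] 11.0333
-0.075 [258.0, 147.0] [131, 133, 135, 137, 141, 144, 146, 144, 142, 143, 141, 137, 129, 132, 155, 173, 176, 203, 271, 314, 326, 332, 349, 433, 566]
-0.07 [263.0, 147.0] [140, 132, 124, 125, 135, 144, 145, 144, 144, 143, 140, 136, 126, 116, 118, 133, 153, 198, 271, 315, 325, 326, 329, 396, 541]
-0.065 [267.0, 147.0] [140, 132, 125, 125, 134, 142, 144, 145, 144, 142, 142, 136, 126, 117, 111, 108, 123, 183, 269, 316, 326, 326, 327, 326, 331]
-0.06 [272.0, 147.0] [141, 132, 125, 128, 137, 142, 142, 146, 144, 146, 143, 138, 128, 118, 111, 107, 121, 183, 271, 319, 329, 330, 332, 330, 331]
-0.05 [281.0, 147.0] [137, 131, 124, 126, 136, 143, 144, 146, 146, 144, 138, 132, 124, 117, 112, 110, 130, 194, 274, 315, 326, 325, 326, 328, 327]
-0.04 [290.0, 147.0] [141, 134, 137, 163, 200, 221, 227, 228, 227, 219, 192, 158, 133, 120, 117, 128, 203, 374, 554, 652, 671, 673, 674, 675, 675]
-0.035 [295.0, 147.0] [287, 243, 209, 227, 281, 316, 323, 325, 322, 319, 307, 267, 207, 153, 133, 149, 227, 389, 562, 651, 665, 666, 666, 667, 667]
-0.03 [300.0, 147.0] [262, 272, 293, 316, 329, 338, 339, 341, 346, 348, 354, 378, 436, 501, 544, 504, 428, 450, 581, 661, 673, 675, 675, 674, 675]
-0.02 [309.0, 147.0] [318, 322, 323, 326, 352, 442, 574, 651, 665, 666, 666, 666, 665, 665, 646, 559, 433, 426, 568, 653, 667, 668, 667, 668, 665]
```

View pics/w3.png

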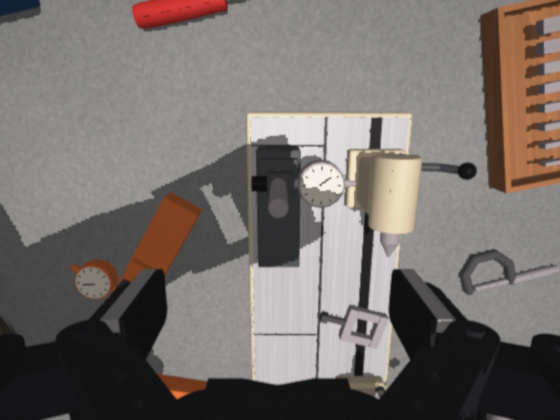

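The foot's end face now meets the line at row 147 (columns 263–300) with no gap, and the line's far edge is still visible, so the stand is parked. Next is the knob.

```bash
python3 - <<'E'
from h import *
from station import ctrl
ctrl.goto(W(.05,-.24,.28),quat())
c=ctrl.camera("wrist"); cv2.imwrite("pics/w4.png",c["pixels"][:,:,::-1])
print("cam",B(np.linalg.inv(c["world_to_cam"])[:3,3][None]),ctrl.state()["t"])
P=B(cloud(c))
for x in(.045,.05,.055):
  out=[]
  for y in np.arange(-.205,-.135,.002):
    u,v=proj(c,W(x,y,.15)); p=P[int(round(v)),int(round(u))]; out.append((round(p[1]*1e3),round(p[2]*1e3),int(c["pixels"][int(round(v)),int(round(u))].sum())))
  print(x,out)
m=(P[...,2]>.115)&(P[...,1]<-.158)&(P[...,1]>-.20)&(P[...,0]>0)&(P[...,0]<.1)
for a in np.arange(-.196,-.156,.004):
  q=P[m&(abs(P[...,1]-a)<.002)]; print(a.round(3),len(q),q[:,0].min().round(4),q[:,0].max().round(4),q[:,2].max().round(4)) if len(q) else 0
E
```

```text
cam [[ 0.05034727 -0.17050536  0.422424  ]] 12.7167
0.045 [(-218, 49, 319), (-215, 50, 323), (-212, 50, 320), (-210, 49, 336), (-207, 49, 337), (-204, 51, 335), (-201, 50, 522), (-191, 146, 271), (-190, 147, 279), (-187, 146, 242), (-186, 142, 254), (-183, 141, 375), (-181, 141, 386), (-179, 142, 405), (-177, 141, 423), (-175, 141, 419), (-173, 143, 424), (-171, 140, 414), (-169, 141, 408), (-167, 141, 408), (-165, 141, 407), (-163, 143, 417), (-160, 141, 316), (-158, 135, 380), (-156, 135, 363), (-155, 150, 366), (-153, 150, 653), (-151, 151, 656), (-149, 149, 657), (-147, 149, 656), (-145, 150, 656), (-143, 150, 653), (-141, 150, 652), (-139, 149, 651), (-137, 150, 651)]
0.05 [(-218, 50, 75), (-215, 50, 71), (-212, 50, 72), (-210, 51, 72), (-207, 50, 72), (-204, 49, 141), (-201, 51, 184), (-191, 147, 287), (-190, 147, 306), (-187, 148, 267), (-186, 142, 327), (-183, 143, 375), (-181, 144, 377), (-179, 143, 378), (-177, 142, 381), (-175, 141, 379), (-173, 142, 342), (-171, 144, 312), (-169, 142, 318), (-167, 141, 315), (-165, 142, 349), (-163, 142, 381), (-160, 143, 353), (-158, 139
[... 419 characters left out ...]
), (-181, 141, 274), (-179, 142, 272), (-177, 141, 274), (-175, 142, 269), (-173, 141, 272), (-171, 141, 274), (-169, 142, 272), (-167, 143, 271), (-165, 142, 268), (-163, 142, 269), (-160, 143, 264), (-158, 136, 408), (-156, 136, 482), (-155, 149, 380), (-153, 150, 652), (-151, 150, 665), (-149, 149, 664), (-147, 150, 666), (-145, 149, 664), (-143, 149, 664), (-141, 151, 664), (-139, 150, 664), (-137, 150, 664)]
-0.192 181 0.0338 0.0679 0.1485
-0.188 266 0.0338 0.0678 0.1492
-0.184 200 0.0375 0.0642 0.1446
-0.18 193 0.0375 0.0641 0.1445
-0.176 211 0.0376 0.064 0.1444
-0.172 1199 0.0376 0.064 0.4224
-0.168 178 0.0376 0.064 0.1445
-0.164 216 0.0377 0.0639 0.1452
-0.16 184 0.0377 0.0638 0.1436
```

View pics/w4.png

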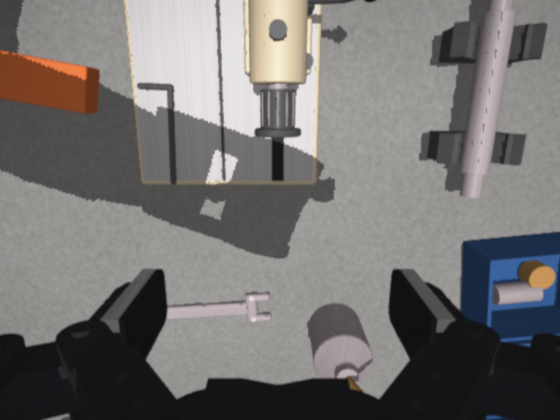

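The knob bar is at y −159 to −186, x 51, axis z about 130; barrel end at about −154. In the picture the knob is at (258–299, 85–135). Gripping and pulling.

```bash
python3 - <<'E'
from h import *
from station import ctrl
def rep(l): 
    s=ctrl.state(); print(l,round(s["t"],2),B(s["tool_pos"]).round(4),round(s["width"],4),round(s["grip_force"],1),(np.array(s["contact_force"])).round(1))
x,y,z=.0507,-.1735,.109
ctrl.move_linear(W(x,y,.24),max_speed=.2)
ctrl.move_linear(W(x,y,z),max_speed=.08); rep("down")
ctrl.gripper_close(70); rep("grip")
y0=B(ctrl.state()["tool_pos"])[1]
ctrl.move_linear(W(x,y-.025,z),max_speed=.03); rep("pull")
ctrl.dwell(.3); rep("hold"); print("travel",y0-B(ctrl.state()["tool_pos"])[1])
for n in("wrist","scene"):
    c=ctrl.camera(n); np.savez(f"{n}5.npz",**c); print(n,[proj(c,W(.05,yy,.15)) for yy in(-.154,-.21)])
    P=B(cloud(c)); m=(P[...,2]>.12)&(P[...,2]<.15)&(abs(P[...,0]-.05)<.01)&(P[...,1]<-.15)&(P[...,1]>-.24)
    print(len(P[m]),np.percentile(P[m][:,1],[1,10,50,90,99]).round(4) if m.any() else 0)
w=np.load("wrist5.npz")["pixels"][:,:,::-1]; s=np.load("scene5.npz")["pixels"][140:230,210:330,::-1]
cv2.imwrite("pics/5.png",np.hstack([cv2.resize(w,(400,300)),cv2.resize(s,(400,300))]))
E
```

```text
down 15.04 [ 0.0509 -0.1736  0.1094] 0.0852 0.0 [ 0.   0.2 -0.3]
grip 15.63 [ 0.0501 -0.1735  0.1093] 0.0242 68.3 [-4.9 -0.   5.2]
pull 16.62 [ 0.05   -0.197   0.1093] 0.0244 68.4 [-3.4 10.1  6.1]
hold 16.92 [ 0.05   -0.197   0.1093] 0.0241 68.4 [-2.7 10.2  6.9]
travel 0.02350445493331446
wrist [(np.float64(275.6522240944989), np.float64(200.22934487437402)), (np.float64(276.0330769398125), np.float64(370.3858787602389))]
10354 [-0.2149 -0.2104 -0.1856 -0.1599 -0.1506]
scene [(np.float64(246.12349480894613), np.float64(168.22253378649262)), (np.float64(234.77580885308447), np.float64(157.73473205939322))]
85 [-0.212  -0.2032 -0.1853 -0.1692 -0.1522]
```

View pics/5.png

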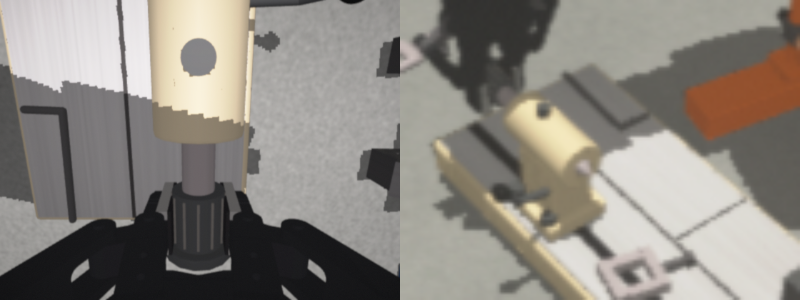

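The groove isn't quite out: travel is about 23.5 mm because the arm gives slightly. I'll pull 1.5 mm more and check the stem length in the wrist view.

```bash
python3 - <<'E'
from h import *
from station import ctrl
ctrl.move_linear(W(.0507,-.200,.109),max_speed=.02); ctrl.dwell(.5)
s=ctrl.state(); print(s["t"],B(s["tool_pos"]),s["width"],s["grip_force"],s["contact_force"])
c=ctrl.camera("wrist"); P=B(cloud(c)); 
print([(r,(P[r,277,1:]*1e3).round(1).tolist(),int(c["pixels"][r,277].sum())) for r in range(184,292,3)])
E
```

```text
17.7667 [ 0.05001739 -0.1984341   0.10927595] 0.024114514368634304 68.37733626365662 [-2.71382458 11.0597267   6.46414549]
[(184, [-150.8, 150.3], 386), (187, [-151.6, 150.4], 385), (190, [-152.3, 150.9], 386), (193, [-153.3, 150.5], 380), (196, [-154.2, 150.1], 346), (199, [-130.2, 251.6], 313), (202, [-159.3, 136.8], 315), (205, [-160.1, 137.3], 314), (208, [-160.9, 138.2], 313), (211, [-161.9, 138.2], 314), (214, [-163.1, 137.4], 313), (217, [-163.9, 138.0], 312), (220, [-164.9, 137.9], 309), (223, [-165.9, 138.1], 311), (226, [-166.7, 138.4], 312), (229, [-167.9, 137.9], 312), (232, [-169.0, 137.8], 312), (235, [-169.7, 138.5], 312), (238, [-170.9, 138.1], 309), (241, [-171.9, 138.2], 309), (244, [-173.3, 137.3], 312), (247, [-174.0, 138.1], 312), (250, [-175.0, 138.3], 312), (253, [-176.2, 137.7], 312), (256, [-177.1, 138.2], 312), (259, [-178.2, 137.9], 311), (262, [-179.0, 138.6], 309), (265, [-179.9, 138.9], 311), (268, [-181.3, 138.3], 312), (271, [-182.9, 137.2], 312), (274, [-183.6, 137.8], 205), (277, [-183.7, 139.9], 129), (280, [-183.6, 142.2], 138), (283, [-183.9, 143.8], 155), (286, [-185.8, 142.2], 178), (289, [-186.3, 143.3], 238)]
```

The knob's inner end is 29.2 mm off the barrel end, which means 25 mm of travel. The 11 N pull agrees.

```bash
python3 - <<'E'
from station import ctrl
ctrl.dwell(1.2); print(ctrl.job_done())
E
```

```text
the job is handed in; nothing more can be done
None
```

The job is handed in, with no verdict returned: the gauge stand is at the parking line to within about 2 mm and straight along the bed, and the gripper is still holding the spring centre at about 25 mm.

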